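# Stop and clear the gimbap timer, then ring the order bell

### The arm

A 7-joint arm with a two-finger parallel gripper is mounted at the origin on a cart in front of the work surface, level with it; the furniture and walls round the work are solid. World frame = base frame: x ahead of the robot, y to its left, z up, the work surface at z = 0. Lengths are in m, angles in rad, forces in N, time in s.
With the tool pointing down it reaches from about 0.4 to 0.85 m from the base axis. Payload 10.4 kg.
Tool frame: the origin (TCP) lies between the finger pads; the fingertips stand 11 mm ahead of it and the grasp point (between the pads) lies 8 mm behind it; z points along the fingers, y is the line along which they close (so a half turn about z gives the same grasp; the last joint's range is limited). The gripper opens to 87 mm and grips with 3 to 60 N. Pads are 19 mm wide; open, the fingers measure 117 mm over their backs; the gripper's body (75 mm by 190 mm) begins 51 mm behind the grasp point.
Start: joints at [1.08, 0.332, -0.065, 1.46, 0.022, 1.35, -0.088], TCP at [0.282, -0.558, 0.234] pointing down, gripper open.
Joint ranges: [-2.6, 2.6], [-0.5, 2.12], [-1.47, 1.34], [0.16, 2.42], [-1.27, 4.41], [0.06, 2.06], [-2.6, 2.6]. Speed limits (rad/s): [2.22, 2.22, 2.79, 2.79, 3.14, 3.14, 3.14].

### API

Orientations are given as a unit quaternion [x, y, z, w].
In Python, from station import read_state, snapshot, close_job, spot_in, silhouettes, tip_of gives the robot as it stands. The module is installed in compiled form; this text tells all that it offers.
- The arm moves only by the shell command python3 -m jog 'ROWS' [FORCE]. ROWS is JSON, a list of rows, each a list of 7 numbers: the finger opening in cm, from 0 to 8.7, then the shift along the tool's x, y, z in cm, then the turn, a rotation vector about the tool's x, y, z in rad. A call has 1 to 10 rows; each row is the pose to reach, as a shift and turn from the pose commanded when the call began, along the tool's axes at that moment; what a row does not reach only later rows make up. A row lasts 1/10 s, in which the tool goes at most 50 mm and 8.59 degrees, less where a joint would pass 70% of its speed; a pose out of reach is approached as far as the arm can. A call with a gripper value outside its range is refused whole. The fingers move at their own pace and stop on an object; FORCE is the grip in N (left out, the last holds). Time passes only in rows, so rows that repeat a pose let the fingers close. It gives the time, the measured TCP pose, the force, the opening and the grip force at its end, in the units of the state.
- read_state(): the state, without advancing time (a new reading comes with each control period).
- snapshot(name): name is "scene" or "side" or "wrist"; returns a dict with "image" (384x512x3 uint8, blue, green, red), "mtx" (3x3 intrinsics, pixels), "dist_coeffs" ([k1, k2, p1, p2, k3] as OpenCV has them; the pictures are not rectified), "world_from_camera" (4x4, takes a point from camera to world coordinates); the wrist camera has in their place "mount" (4x4, takes a point from camera to tool coordinates, whose origin is the TCP and whose axes are the flange's). Camera axes: x right, y up, looking along -z (the intrinsics and any distortion apply to the point x, -y, -z); pixel columns grow to the right and rows downward; lengths in m; the calibration is good to about 2 mm. A picture is of the moment at which its call begins: read the wrist's pose just before it. There is no depth.
- close_job(): hands the job in; it is judged then, once.
Trained networks look in a picture, given as the dict that the camera call returned (one of the last four; its "shot" number tells which), for a name from the list of things; names that differ only in an ending like _2 or _b are one class to them, and where a whole thing is asked for, a point or a joint stands for the part that bears it (a point fixed in the world has none). Each returns a list of dicts, best first, with "conf" (0 to 1); they miss things now and then, are a little off and sometimes report something else, mostly with a low value. They report only what shows in the picture. A call takes as long as a camera call. They do not tell look-alikes from the thing itself.
- spot_in(picture, label): "location" ([x, y, z] in m, in world coordinates, good to about 4 mm: the middle of the surface that is visible of it).
- silhouettes(picture, label): "mask" (384x512 bool, what is visible of it).
- tip_of(picture, label): "location" ([x, y, z] in m, in world coordinates, good to about 4 mm: a listed point, or the origin of a listed thing).
The state is a dict: "t": time; "joint_pos": joint angles; "qvel": joint speeds; "joint_torque": joint torques, N m; "eef_pos": TCP position; "tool_rot": TCP orientation; "force": force on the tool from outside, world axes, zero at the start; "ft_torque": the same for the moment, N m; "finger_gap": opening from 0.0 (shut) to 1.0 (fully open); "gripper_force": force on a finger pad.
Only numpy, scipy, OpenCV 4.12 (cv2) and the standard library are available. Lean on these libraries where they do the work, as an engineer would, in place of code of your own. Each camera call takes 0.05 s, during which the arm holds its last target. There are 200 camera calls.

### The job

The cut gimbap on the little board is ready to go out. On the timer lying on its back beside that board press the left-hand button (stop), then the right-hand button (clear), and then ring the counter bell by tapping the button on its top. Use only a light touch of the fingertips, one button at a time, with nothing pushed about or picked up, and leave the other timer, which lies beside the small bowl of oil, running untouched.

Things in the scene. Friction and masses are not known exactly. Their poses are not given: they have to be found in the camera images.
- timer: The timer to be stopped, right of the board of gimbap: a wedge-shaped kitchen timer, 66 mm wide, 84 mm long, lying loose on its back, face up (0.16 kg). The foot end, with two push buttons, is nearest the robot, 78 mm high; the face slopes down to the far head end. Frame: x down, y left as you read it, z foot to head; origin mid-width at the foot face, 39 mm up.
- timer_start_top (a point): Centre of the top of that timer's left-hand (start/stop) button, 24 mm in from the foot end, 14 mm left of the middle line, about 78 mm above the counter.
- timer_reset_top (a point): Centre of the top of that timer's right-hand (clear) button, 24 mm in from the foot end, 14 mm right of the middle line, about 78 mm above the counter; 28 mm from the left-hand button.
- timer_start (a joint): Value of the left-hand (start/stop) button of the timer by the board: 0 = up, 0.002 m = fully down. Round, 14 mm across, it stands about 2 mm proud, travels 2 mm straight down against a spring (8 N fully down, about 5 N to register at 1.2 mm) and pops up when released.
- timer_reset (a joint): Value of the right-hand (clear) button of the timer by the board: 0 = up, 0.002 m = fully down. Round, 14 mm across, it stands about 2 mm proud, travels 2 mm straight down against a spring (8 N fully down, about 5 N to register at 1.2 mm) and pops up when released.
- order_bell: Chrome counter bell with a dark foot, 84 mm across and 56 mm high, loose on the counter (0.22 kg). Origin: centre of its underside, z up.
- bell_top (a point): Centre of the top of the bell's push button: a 14 mm thick upright pin on the bell's axis, 56 mm above the counter; the dome beside it is 42 mm high.
- order_bell_plunger (a joint): Value of the bell's push button: 0 = up, 0.004 m = fully down. Springs back (8 N fully down, 5 N at the 2.5 mm where it rings).
- other_timer: The other timer, to be left alone, right of the small bowl of oil: a wedge-shaped kitchen timer, 66 mm wide, 84 mm long, lying loose on its back, face up (0.16 kg). The foot end, with two push buttons, is nearest the robot, 78 mm high; the face slopes down to the far head end. Frame: x down, y left as you read it, z foot to head; origin mid-width at the foot face, 39 mm up.
- other_timer_start (a joint): Value of the left-hand button of the other timer: 0 = up, 0.002 m = fully down. Round, 14 mm across, it stands about 2 mm proud, travels 2 mm straight down against a spring (8 N fully down, about 5 N to register at 1.2 mm) and pops up when released.
- other_timer_reset (a joint): Value of the right-hand button of the other timer: 0 = up, 0.002 m = fully down. Round, 14 mm across, it stands about 2 mm proud, travels 2 mm straight down against a spring (8 N fully down, about 5 N to register at 1.2 mm) and pops up when released.
- board: Small light wooden plating board, 160 mm (x) by 120 mm (y) by 14 mm, with a hanging hole near its far end; carries three gimbap slices. Origin: centre of its underside.
- oil_bowl: Small round bowl of brown oil, 105 mm across, 36 mm high (the larger bowl with the spoon in it is fixed clutter). Origin: centre of its underside.
- gimbap_slice_1: Slice of gimbap on the board, 42 mm across and under 20 mm thick. Origin: centre of its underside.
- gimbap_slice_2: Slice of gimbap on the board, 42 mm across and under 20 mm thick. Origin: centre of its underside.
- gimbap_slice_3: Slice of gimbap on the board, 42 mm across and under 20 mm thick. Origin: centre of its underside.
Mind the look-alikes: they are no part of the job. What is shaped like the order_bell but orange or purple is not meant.

How it is judged:
On the way, in this order (a step that is already met when the one before it is completed fails the run):
1. the left-hand (stop) button of the timer by the board is pressed, alone (value of joint timer_start above 0.0012 m and value of joint each of timer_reset, order_bell_plunger below 0.0005 m), for 0.05 s.
2. then its right-hand (clear) button is pressed, the left-hand one released (value of joint timer_reset above 0.0012 m and value of joint each of timer_start, order_bell_plunger below 0.0005 m), for 0.05 s.
3. then the bell's button is pressed, both timer buttons released (value of joint order_bell_plunger above 0.0025 m and value of joint each of timer_start, timer_reset below 0.0005 m), for 0.02 s.
At the end, for the whole second after the job is handed in: All buttons are up again; the timer still lies face up and, like the bell upright on its foot, is at rest within 15 mm of where it was; the other timer has moved less than 8 mm, the board, bowl and gimbap less than 10 mm (value of joint each of timer_start, timer_reset, other_timer_start, other_timer_reset below 0.0005 m and value of joint order_bell_plunger below 0.001 m and distance of each of timer, order_bell from where it was at the start of the episode below 0.015 m and angle between timer's own x axis and vertical above 3 rad and linear speed of each of timer, order_bell below 0.02 m/s and angle between order_bell's own z axis and vertical below 0.1 rad and distance of other_timer from where it was at the start of the episode below 0.008 m and distance of each of board, oil_bowl, gimbap_slice_1, gimbap_slice_2, gimbap_slice_3 from where it was at the start of the episode below 0.01 m); the robot touches nothing.
It fails at once if both buttons of the timer are pressed together (value of joint each of timer_start, timer_reset above 0.0008 m).
It fails at once if the timer or the bell is pressed harder than 20 N (contact force between the arm and timer above 20 N or contact force between the arm and order_bell above 20 N).
It fails at once if the timer or the bell is pushed about by more than 15 mm, tipped, or lifted more than 8 mm (distance of any of timer, order_bell from where it was at the start of the episode above 0.015 m or angle between timer's own x axis and vertical below 2.9 rad or height (world z) of timer above 0.047 m or angle between order_bell's own z axis and vertical above 0.25 rad or height (world z) of order_bell above 0.008 m).
It fails at once if the other timer is touched, moved or has a button pressed (contact force between the arm and other_timer above 0.5 N or distance of other_timer from where it was at the start of the episode above 0.008 m or value of joint any of other_timer_start, other_timer_reset above 0.0008 m).
It fails at once if the board, the oil bowl or a gimbap slice is moved by more than 10 mm (distance of any of board, oil_bowl, gimbap_slice_1, gimbap_slice_2, gimbap_slice_3 from where it was at the start of the episode above 0.01 m).
It also fails if it takes over 48 s, if anything falls off the work surface, if the arm or the gripper's body presses on something with over 40 N, if the wrist force passes 120 N, or if a joint passes its speed limit or range.

## Working session

There is one attempt and no reset: what is moved stays moved. The work goes in short steps, Python scripts to look and compute and a shell command to move; the robot and the scene stay as the last step left them, time stands still between calls to the robot, and variables do not carry over. Pictures are saved under pics/ and viewed, at most 10 in all, crops included, and the job is handed in when it is done.

```bash
mkdir -p pics
cat > h.py <<'E'
import numpy as np,cv2
from station import *
from scipy.spatial.transform import Rotation as R
def show():
    s=read_state();print(s['t'],np.round(s['eef_pos'],4),np.round(R.from_quat(s['tool_rot']).as_matrix(),3).tolist(),np.round(s['force'],1),s['finger_gap'])
    return s
E
python3 - <<'E'
from h import *
show()
for c in ['scene','side']:
    p=snapshot(c);cv2.imwrite(f'pics/{c}0.png',p['image'])
    for l in ['timer_start_top','timer_reset_top','bell_top','timer','other_timer','order_bell','board','oil_bowl']:
        for d in tip_of(p,l)[:4]: print(c,l,round(d['conf'],2),np.round(d['location'],3))
E
```

```text
0.0 [ 0.2817 -0.5575  0.2328] [[0.893, 0.451, -0.001], [0.451, -0.893, 0.001], [-0.0, -0.001, -1.0]] [ 1.1 -0.7 -0.2] 1.0015775032868575
scene timer 0.91 [ 0.504 -0.309  0.04 ]
scene other_timer 0.66 [0.578 0.3   0.038]
scene order_bell 0.79 [ 0.368 -0.321  0.   ]
scene order_bell 0.77 [0.435 0.011 0.002]
scene order_bell 0.74 [ 0.626 -0.418 -0.   ]
scene board 0.83 [ 0.571 -0.179 -0.001]
scene oil_bowl 0.96 [0.647 0.429 0.002]
side timer 0.57 [ 0.504 -0.304  0.038]
side other_timer 0.85 [0.579 0.302 0.04 ]
side order_bell 0.77 [ 0.625 -0.418  0.001]
side order_bell 0.72 [0.434 0.015 0.002]
side board 0.75 [ 0.575 -0.186 -0.002]
side oil_bowl 0.97 [0.641 0.426 0.002]
```

View pics/scene0.png

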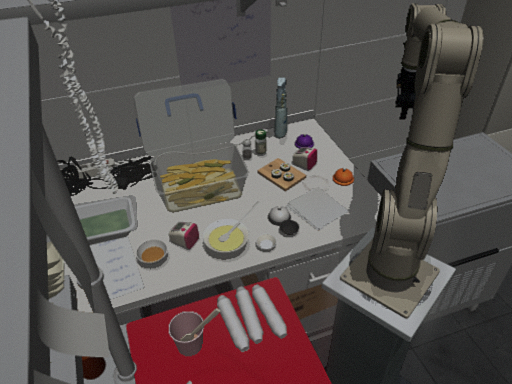

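View pics/side0.png

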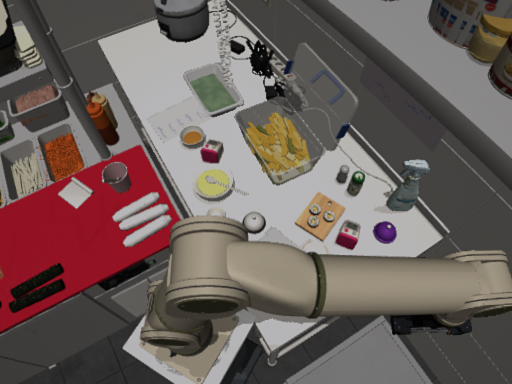

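In the scene view the bell-like things are chrome at (280,214), orange at (343,176) and purple at (304,142), so the chrome one is the right bell. There are two timers, at (305,158) right of the gimbap board and at (183,234) by the oil bowl; I want the first. Next I'll move above the timer for a close look.

```bash
python3 -m jog '[[0,4,-2,-2,0,0,0],[0,9,-4,-4,0,0,0],[0,13,-6,-5,0,0,0],[0,17,-8,-5,0,0,0],[0,21,-10,-5,0,0,0],[0,24,-12,-5,0,0,0],[0,24,-12,-5,0,0,0],[0,24,-12,-5,0,0,0]]'
python3 - <<'E'
from h import *
show()
p=snapshot('wrist');cv2.imwrite('pics/w1.png',p['image']);print(p['mount'])
for l in ['timer_start_top','timer_reset_top','timer','order_bell']:
    for d in tip_of(p,l)[:4]: print(l,round(d['conf'],2),np.round(d['location'],3))
E
```

```text
t: 1.7
eef_pos: [0.4422, -0.3421, 0.2837]
tool_rot: [0.973, 0.233, 0.0, 0.0]
force: [-0.7, 0.8, -0.2]
finger_gap: 0.354
gripper_force: 0.0
1.7 [ 0.4422 -0.3421  0.2837] [[0.892, 0.452, 0.0], [0.452, -0.892, -0.001], [-0.0, 0.001, -1.0]] [-0.7  0.8 -0.2] 0.35405341608193774
[[ 7.61419788e-04  9.66650499e-01  2.56098092e-01  6.97224888e-02]
 [ 9.99999645e-01 -8.28232363e-04  1.53033977e-04 -3.60562038e-04]
 [ 3.60039097e-04  2.56097884e-01 -9.66650787e-01 -1.51729344e-01]
 [ 0.00000000e+00  0.00000000e+00  0.00000000e+00  1.00000000e+00]]
timer 0.75 [ 0.507 -0.309  0.038]
order_bell 0.93 [ 0.365 -0.318 -0.   ]
order_bell 0.89 [ 0.629 -0.413  0.003]
order_bell 0.61 [0.434 0.012 0.002]
```

View pics/w1.png

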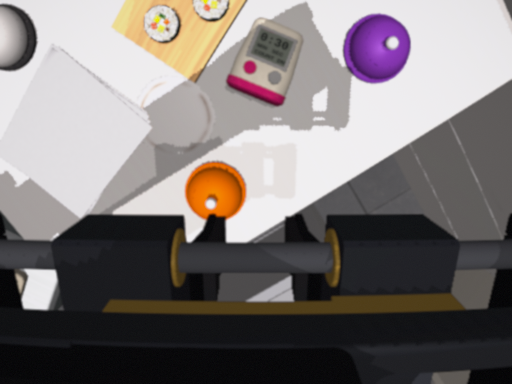

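The wrist view shows the timer at (265,62), with its red left button near (250,67) and grey right button near (275,77). The purple decoy is at (377,48) and the orange one at (215,190). A clear object, possibly glass, sits at (178,112). I'll measure all of these and check a close crop.

```bash
cat >> h.py <<'E'
def pose(p,s):
    if 'mount' not in p: return np.array(p['world_from_camera'])
    T=np.eye(4);T[:3,:3]=R.from_quat(s['tool_rot']).as_matrix();T[:3,3]=s['eef_pos'];return T@np.array(p['mount'])
def onplane(p,s,uv,z):
    W=pose(p,s);a=cv2.undistortPoints(np.array([[uv]],float),np.array(p['mtx']),np.array(p['dist_coeffs']))[0,0]
    d=W[:3,:3]@[a[0],-a[1],-1];o=W[:3,3];return o+d*(z-o[2])/d[2]
E
python3 - <<'E'
from h import *
s=show();p=snapshot('wrist');im=p['image']
for uv in [(250,67),(275,77)]: print(uv,np.round(onplane(p,s,uv,.078),4))
for uv in [(228,81),(283,103)]: print('foot',uv,np.round(onplane(p,s,uv,.07),4))
q=snapshot('scene')
for z in [0,.03,.06,.09,.12,.15]: print(z,np.round(onplane(p,s,(178,112),z),3),np.round(onplane(q,s,(316,184),z),3))
a=cv2.resize(im[0:160,110:320],None,fx=3,fy=3,interpolation=cv2.INTER_CUBIC)
b=cv2.resize(q['image'][110:230,240:380],None,fx=2.5,fy=2.5,interpolation=cv2.INTER_CUBIC)
c=np.zeros((600,800,3),np.uint8);c[:480,:630]=a
cv2.imwrite('pics/c1.png',c);cv2.imwrite('pics/c2.png',b)
E
```

```text
1.95 [ 0.4412 -0.3437  0.2835] [[0.894, 0.449, -0.0], [0.449, -0.894, -0.0], [-0.0, 0.0, -1.0]] [ 0.8  1.1 -0.2] 0.1285266519490176
(250, 67) [ 0.5283 -0.2936  0.078 ]
(275, 77) [ 0.5311 -0.3213  0.078 ]
foot (228, 81) [ 0.5055 -0.2786  0.07  ]
foot (283, 103) [ 0.5115 -0.3418  0.07  ]
0 [ 0.442 -0.231  0.   ] [ 0.432 -0.225  0.   ]
0.03 [ 0.446 -0.236  0.03 ] [ 0.414 -0.195  0.03 ]
0.06 [ 0.45  -0.242  0.06 ] [ 0.396 -0.164  0.06 ]
0.09 [ 0.455 -0.247  0.09 ] [ 0.377 -0.134  0.09 ]
0.12 [ 0.459 -0.253  0.12 ] [ 0.359 -0.103  0.12 ]
0.15 [ 0.463 -0.259  0.15 ] [ 0.341 -0.073  0.15 ]
```

View pics/c1.png

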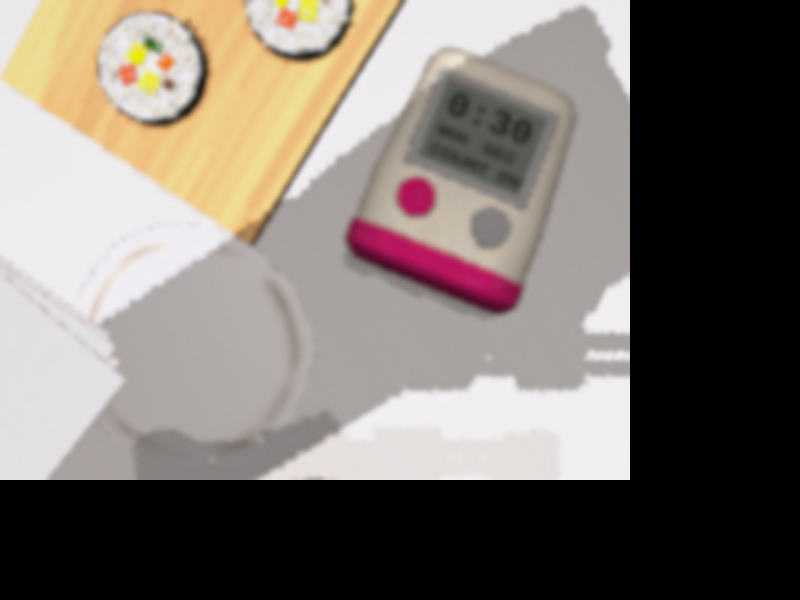

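View pics/c2.png

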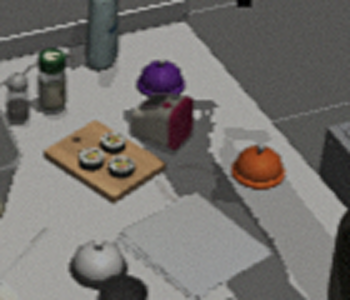

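The crop confirms the choice: red button at image (249,66), grey at (274,76). The ring is a flat mark at z=0, because the rays from both views agree there. I'll go above the left button, turning by about 0.36 rad to align the tip with the button row.

```bash
python3 -m jog '[[0,4,-0.3,2,0,0,0.12],[0,7,-0.6,5,0,0,0.24],[0,10.5,-0.9,9,0,0,0.36],[0,10.5,-0.9,13,0,0,0.36],[0,10.5,-0.9,14,0,0,0.36],[0,10.5,-0.9,14,0,0,0.36],[0,10.5,-0.9,14,0,0,0.36]]'
python3 - <<'E'
from h import *
s=show()
p=snapshot('wrist');cv2.imwrite('pics/w2.png',p['image'])
for l in ['timer_start_top','timer_reset_top']:
    for d in tip_of(p,l)[:4]: print(l,round(d['conf'],2),np.round(d['location'],3))
E
```

```text
t: 2.75
eef_pos: [0.5318, -0.2887, 0.1457]
tool_rot: [0.999, 0.053, 0.001, 0.001]
force: [0.4, -0.1, -0.3]
finger_gap: 0.006
gripper_force: 0.0
2.75 [ 0.5318 -0.2887  0.1457] [[0.994, 0.106, 0.002], [0.106, -0.994, -0.002], [0.002, 0.002, -1.0]] [ 0.4 -0.1 -0.3] 0.0057127295694309925
timer_start_top 0.71 [ 0.528 -0.293  0.073]
timer_reset_top 0.71 [ 0.531 -0.319  0.073]
timer_reset_top 0.23 [ 0.526 -0.172  0.013]
```

View pics/w2.png

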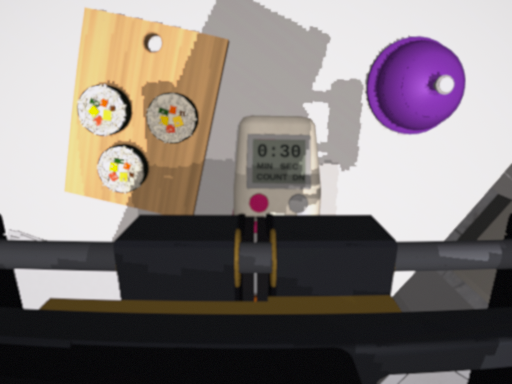

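The left button is at (258,203) and the right at (297,203), in line with the tool, and the networks agree with my measurement to within 2 mm. Descending carefully.

```bash
python3 -m jog '[[0,0,0,3,0,0,0],[0,0,0,5,0,0,0],[0,0,0,5.3,0,0,0],[0,0,0,5.4,0,0,0],[0,0,0,5.4,0,0,0]]'; python3 -m jog '[[0,0,0,0.1,0,0,0],[0,0,0,0.1,0,0,0]]';python3 -m jog '[[0,0,0,0.1,0,0,0],[0,0,0,0.1,0,0,0]]'
```

```text
t: 3.4
eef_pos: [0.5324, -0.2877, 0.0912]
tool_rot: [0.999, 0.054, 0.001, 0.001]
force: [-0.1, -0.1, 0.7]
finger_gap: 0.008
gripper_force: 0.0
t: 3.6
eef_pos: [0.532, -0.2874, 0.0894]
tool_rot: [0.999, 0.054, 0.001, 0.0]
force: [-0.3, -0.4, -0.0]
finger_gap: 0.004
gripper_force: 0.0
t: 3.8
eef_pos: [0.5319, -0.2873, 0.0879]
tool_rot: [0.999, 0.054, 0.0, 0.0]
force: [0.8, -0.1, 1.4]
finger_gap: 0.005
gripper_force: 0.8
```

```bash
python3 -m jog '[[0,0,0,0.05,0,0,0],[0,0,0,0.05,0,0,0]]'; python3 -m jog '[[0,0,0,0.05,0,0,0],[0,0,0,0.05,0,0,0]]'
```

```text
t: 4.0
eef_pos: [0.5319, -0.2873, 0.0874]
tool_rot: [0.999, 0.054, 0.0, 0.0]
force: [-0.1, 0.3, 3.7]
finger_gap: 0.003
gripper_force: 1.7
t: 4.2
eef_pos: [0.5319, -0.2872, 0.0869]
tool_rot: [0.999, 0.054, 0.0, 0.0]
force: [0.1, -0.2, 5.5]
finger_gap: 0.009
gripper_force: 2.6
```

```bash
python3 -m jog '[[0,0,0,0.04,0,0,0],[0,0,0,0.04,0,0,0],[0,0,0,0.04,0,0,0]]'
```

```text
t: 4.5
eef_pos: [0.5319, -0.2873, 0.0866]
tool_rot: [0.999, 0.054, 0.0, 0.0]
force: [-0.5, -0.2, 6.6]
finger_gap: 0.008
gripper_force: 3.0
```

6.6 N at about 4 N/mm means roughly 1.6 mm of travel, so the stop press is registered. Lift and shift 3.5 cm to the right-hand button (3 mm outboard of its centre).

```bash
python3 -m jog '[[0,0,0,-1,0,0,0],[0,0,0,-2,0,0,0],[0,0,1.8,-2,0,0,0],[0,0,3.5,-2,0,0,0],[0,0,3.5,-2,0,0,0],[0,0,3.5,-0.7,0,0,0],[0,0,3.5,-0.3,0,0,0],[0,0,3.5,-0.3,0,0,0]]'; python3 -m jog '[[0,0,0,0.1,0,0,0],[0,0,0,0.1,0,0,0]]';python3 -m jog '[[0,0,0,0.1,0,0,0],[0,0,0,0.1,0,0,0]]'
```

```text
t: 5.3
eef_pos: [0.5348, -0.3217, 0.0881]
tool_rot: [0.999, 0.054, -0.001, -0.0]
force: [-0.5, -0.3, 2.3]
finger_gap: 0.002
gripper_force: 0.7
t: 5.5
eef_pos: [0.5354, -0.3216, 0.0881]
tool_rot: [0.999, 0.054, -0.0, -0.0]
force: [-2.7, -0.1, 1.2]
finger_gap: 0.006
gripper_force: 0.5
t: 5.7
eef_pos: [0.5355, -0.3218, 0.0874]
tool_rot: [0.999, 0.054, 0.0, 0.0]
force: [-2.1, 0.3, 4.1]
finger_gap: 0.007
gripper_force: 1.7
```

```bash
python3 -m jog '[[0,0,0,0.05,0,0,0],[0,0,0,0.05,0,0,0]]'; python3 -m jog '[[0,0,0,0.04,0,0,0],[0,0,0,0.04,0,0,0],[0,0,0,0.04,0,0,0]]'
```

```text
t: 5.9
eef_pos: [0.5355, -0.322, 0.087]
tool_rot: [0.999, 0.054, 0.0, 0.0]
force: [-1.5, 0.4, 5.0]
finger_gap: 0.004
gripper_force: 2.5
t: 6.2
eef_pos: [0.5355, -0.322, 0.0867]
tool_rot: [0.999, 0.054, 0.0, 0.0]
force: [-2.9, 1.1, 5.5]
finger_gap: 0.004
gripper_force: 3.0
```

```bash
python3 -m jog '[[0,0,0,0.04,0,0,0],[0,0,0,0.04,0,0,0],[0,0,0,0.04,0,0,0]]'
```

```text
t: 6.5
eef_pos: [0.5355, -0.3221, 0.0865]
tool_rot: [0.999, 0.054, 0.0, 0.0]
force: [-3.0, 0.0, 6.6]
finger_gap: 0.005
gripper_force: 3.5
```

The clear press matches the first one: 6.6 N at the same height. Now lift off and carry to just short of the bell for a look.

```bash
python3 -m jog '[[0,0,0,-1,0,0,0],[0,0,0,-5,0,0,0],[0,-1,-4,-9,0,0,0],[0,-3,-9,-11,0,0,0],[0,-4,-14,-11,0,0,0],[0,-5,-18.5,-11,0,0,0],[0,-6,-23,-11,0,0,0],[0,-7,-27.5,-11,0,0,0],[0,-8,-32,-11,0,0,0],[0,-8.5,-34,-11,0,0,0]]'; python3 -m jog '[[0,0,0,0,0,0,0],[0,0,0,0,0,0,0]]'
python3 - <<'E'
from h import *
s=show()
p=snapshot('wrist');cv2.imwrite('pics/w3.png',p['image'])
q=snapshot('scene')
for n,c in (('w',p),('s',q)):
  for l in ['bell_top','order_bell','timer']:
    for d in tip_of(c,l)[:4]: print(n,l,round(d['conf'],2),np.round(d['location'],3))
E
```

```text
t: 7.5
eef_pos: [0.413, 0.0109, 0.1964]
tool_rot: [0.998, 0.056, 0.0, 0.0]
force: [0.6, -0.8, 1.3]
finger_gap: 0.008
gripper_force: 0.0
t: 7.7
eef_pos: [0.4145, 0.0067, 0.1963]
tool_rot: [0.999, 0.054, 0.0, 0.0]
force: [0.3, 0.1, -0.1]
finger_gap: 0.005
gripper_force: 0.0
7.7 [0.4145 0.0067 0.1963] [[0.994, 0.108, 0.001], [0.108, -0.994, -0.001], [0.001, 0.001, -1.0]] [ 0.3  0.1 -0.1] 0.005267463291076422
w bell_top 0.75 [ 0.574 -0.181  0.002]
w bell_top 0.72 [0.434 0.014 0.057]
w order_bell 0.75 [0.433 0.011 0.001]
w order_bell 0.51 [ 0.578 -0.218  0.013]
s order_bell 0.62 [ 0.368 -0.324 -0.002]
s order_bell 0.61 [0.433 0.011 0.002]
s order_bell 0.5 [ 0.626 -0.417  0.   ]
s timer 0.62 [ 0.504 -0.308  0.042]
```

View pics/w3.png

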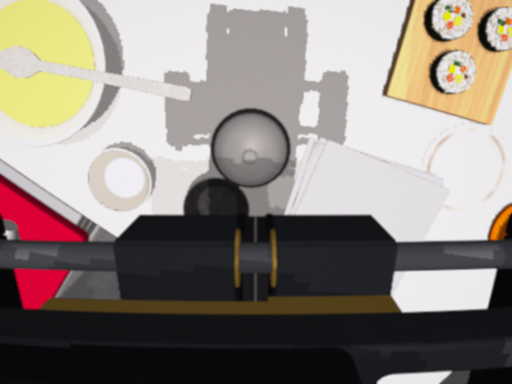

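The chrome bell is at (250,148) with its pin at (250,156). The timer still reads where it was. I'll check the pin pixel against the calibration.

Run:
```python
from h import *
s=show();p=snapshot('wrist')
t=onplane(p,s,(250,156),.056);print(t)
print(R.from_quat(s['tool_rot']).as_matrix().T@(np.r_[t[:2],.067]-s['eef_pos'])*100)
```

```text
8.1 [0.4144 0.0066 0.1957] [[0.994, 0.107, -0.0], [0.107, -0.994, 0.0], [-0.0, -0.0, -1.0]] [0.3 0.4 0.4] 0.005166236807207864
[0.43205299 0.01335064 0.056     ]
[ 1.83542183 -0.48439309 12.8724624 ]
```

```bash
python3 -m jog '[[0,1.9,-0.4,3,0,0,0],[0,1.9,-0.4,7,0,0,0],[0,1.9,-0.4,11,0,0,0],[0,1.9,-0.4,12,0,0,0],[0,1.9,-0.4,12.5,0,0,0],[0,1.9,-0.4,12.5,0,0,0],[0,1.9,-0.4,12.5,0,0,0]]'; python3 -m jog '[[0,0,0,0.2,0,0,0],[0,0,0,0.2,0,0,0]]';python3 -m jog '[[0,0,0,0.15,0,0,0],[0,0,0,0.15,0,0,0]]';python3 -m jog '[[0,0,0,0.1,0,0,0],[0,0,0,0.1,0,0,0]]'
```

```text
t: 8.85
eef_pos: [0.434, 0.0129, 0.0725]
tool_rot: [0.999, 0.054, 0.001, 0.0]
force: [0.1, -0.4, -0.3]
finger_gap: 0.004
gripper_force: 0.0
t: 9.05
eef_pos: [0.4333, 0.0128, 0.0695]
tool_rot: [0.999, 0.054, 0.001, 0.0]
force: [0.5, -0.5, 0.3]
finger_gap: 0.005
gripper_force: 0.0
t: 9.25
eef_pos: [0.4328, 0.0129, 0.0674]
tool_rot: [0.999, 0.054, 0.0, 0.0]
force: [-0.1, 0.2, -0.5]
finger_gap: 0.005
gripper_force: 0.0
t: 9.45
eef_pos: [0.4328, 0.0129, 0.0664]
tool_rot: [0.999, 0.054, 0.0, 0.0]
force: [-0.4, 0.6, 1.6]
finger_gap: 0.006
gripper_force: 1.0
```

```bash
python3 -m jog '[[0,0,0,0.15,0,0,0],[0,0,0,0.15,0,0,0]]';python3 -m jog '[[0,0,0,0.1,0,0,0],[0,0,0,0.1,0,0,0]]'
```

```text
t: 9.65
eef_pos: [0.4329, 0.0129, 0.0649]
tool_rot: [0.999, 0.054, 0.0, 0.0]
force: [-1.0, 1.1, 5.4]
finger_gap: 0.006
gripper_force: 2.5
t: 9.85
eef_pos: [0.4329, 0.0129, 0.0641]
tool_rot: [0.999, 0.054, 0.0, 0.0]
force: [-2.1, -0.9, 6.9]
finger_gap: 0.006
gripper_force: 3.3
```

6.9 N is past the ring point. Lift clear and check.

```bash
python3 -m jog '[[0,0,0,-0.5,0,0,0],[0,0,0,-4,0,0,0],[0,0,0,-8,0,0,0],[0,0,0,-12,0,0,0],[0,0,0,-12,0,0,0],[0,0,0,-12,0,0,0],[0,0,0,-12,0,0,0]]'
python3 - <<'E'
from h import *
q=snapshot('side');w=snapshot('scene')
for n,c in (('side',q),('scene',w)):
  for l in ['order_bell','timer','other_timer']:
    for d in tip_of(c,l)[:3]: print(n,l,round(d['conf'],2),np.round(d['location'],3))
print(close_job())
E
```

```text
t: 10.55
eef_pos: [0.432, 0.0129, 0.1828]
tool_rot: [0.999, 0.054, -0.001, -0.0]
force: [0.3, -0.1, -1.5]
finger_gap: 0.002
gripper_force: 0.0
side order_bell 0.82 [ 0.37  -0.324  0.004]
side order_bell 0.78 [ 0.626 -0.416  0.002]
side order_bell 0.64 [0.432 0.012 0.002]
side timer 0.62 [ 0.504 -0.307  0.043]
scene order_bell 0.58 [ 0.37  -0.323  0.001]
scene order_bell 0.54 [0.43  0.012 0.002]
scene order_bell 0.46 [ 0.625 -0.416  0.   ]
scene timer 0.59 [ 0.505 -0.309  0.04 ]
scene other_timer 0.68 [0.577 0.302 0.038]
the job is handed in; nothing more can be done
None
```

I pressed stop, then clear, on the timer by the board, then rang the chrome bell, peaking at about 7 N by the wrist readings; afterwards both timers and the bell measured where they started to within a few mm, and the job is handed in, though no verdict came back.

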